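# Make up a supplies parcel to weight on a spring scale

### The job

Take boxes of markers from the sloping stand and lay them flat, gently and one at a time, on the scale's tray or on top of each other there, until its pointer rests between the two thick black bars on the upright plate. Never let the pointer go below the lower bar; leave the boxes you do not need on the stand, the carton on the tray and everything else where it is.

Things in the scene. Friction and masses are not known exactly. Their poses are not given: they have to be found in the camera images.
- box1: one of four equal plain cardboard boxes of whiteboard markers with a paper band, 62 mm (own x) by 120 mm (own y) by 34 mm thick (own z), each about 0.17 to 0.23 kg (hidden). Origin: centre of its underside, z points out of its top face. At the start it lies on the sloping stand with its underside on the slope, its x axis pointing up the slope
- box2: one of four equal plain cardboard boxes of whiteboard markers with a paper band, 62 mm (own x) by 120 mm (own y) by 34 mm thick (own z), each about 0.17 to 0.23 kg (hidden). Origin: centre of its underside, z points out of its top face. At the start it lies on the sloping stand with its underside on the slope, its x axis pointing up the slope
- box3: one of four equal plain cardboard boxes of whiteboard markers with a paper band, 62 mm (own x) by 120 mm (own y) by 34 mm thick (own z), each about 0.17 to 0.23 kg (hidden). Origin: centre of its underside, z points out of its top face. At the start it lies on the sloping stand with its underside on the slope, its x axis pointing up the slope
- box4: one of four equal plain cardboard boxes of whiteboard markers with a paper band, 62 mm (own x) by 120 mm (own y) by 34 mm thick (own z), each about 0.17 to 0.23 kg (hidden). Origin: centre of its underside, z points out of its top face. At the start it lies on the sloping stand with its underside on the slope, its x axis pointing up the slope
- rack: fixed grey display stand, 190 x 270 mm, origin on the table under its middle. Its board rises along own +x at 26 degrees, 120 mm above the table at its middle. Boxes lie in two rows (100 mm apart up the slope) and two columns (132 mm apart in y), each against two stops under its lower long side (18 mm high, 47 mm either side of its middle), so the middle 80 mm of both long sides is free
- scale: fixed spring scale: 200 x 260 mm foot, grey housing, and at its far left corner (own x +95, y +131 mm) a white upright plate, 36 mm wide and 210 mm tall, with the marks. Origin on the table under the middle of the tray; x and y along the tray's sides
- pan (a joint): how far the tray has sunk, m: 0 = start (tared with the carton on it, floor of tray 160 mm above the table), positive down, stop at 0.092. The first 20 g only lift it off its upper stop; then it sinks level, 1 mm for each 10 g (98 N/m), damped (25 N s/m), settling in about a second. A push by the robot makes it sink too
- tray_in (a point): centre of the tray's floor, moving with it. Aluminium tray, inside 230 mm (x) by 184 mm (y), rim 8 mm above the floor; axes as those of the scale. The part at negative x (x -115 to +34 mm) is empty at the start
- pointer (a point): black pointer fixed to the tray, level with its floor, that moves down along the edge of the white plate
- mark_upper (a point): middle of the upper of the two thick black bars (3 mm high) of a clip set on the white plate; level with the pointer when the tray has sunk 28 to 46 mm, differently each time
- mark_lower (a point): middle of the lower bar, 28 mm below the upper one; the pointer must stop between the bars. The clip is stiff and must stay where it is
- carton: sealed carton already on the tray, at its positive-x side, 60 (x) x 140 (y) x 45 mm, 0.32 kg, already tared; origin at the centre of its underside
- gluestick: white glue stick standing upright, 30 mm diameter, 100 mm tall; bystander; origin at the centre of its underside
- eraser: whiteboard eraser lying flat, 130 x 46 x 28 mm, x along its length; bystander; origin at the centre of its underside
- mug: white mug, 80 mm diameter, 90 mm tall; bystander; origin at the centre of its underside
- jar: clear jar with a black lid, 84 mm diameter, 140 mm tall; bystander; origin at the centre of its underside
- phone: white cordless handset lying flat, 45 x 150 x 16 mm, y along its length; bystander; origin at the centre of its underside
- mouse: black computer mouse, 110 x 62 x 30 mm, x along its length; bystander; origin at the centre of its underside
- stapler: dark stapler, 150 x 35 x 45 mm, x along its length; bystander; origin at the centre of its underside
Not all that is in view belongs to the job. Leave any blue look-alike of the box2 alone. What is shaped like the box3 but blue is not meant.

How it is judged:
By the outcome, as a careful person would: the job done as asked, in the order asked, and still so for the second after the job is handed in, with the robot touching nothing.
It also fails if it takes over 72 s, if anything falls off the work surface, if the arm or the gripper's body presses on something with over 40 N, if the wrist force passes 120 N, or if a joint passes its speed limit or range.

### The arm

A 7-joint arm with a two-finger parallel gripper is mounted at the origin on the work surface. World frame = base frame: x ahead of the robot, y to its left, z up, the work surface at z = 0. Lengths are in mm, angles in rad, forces in N, time in s.
With the tool pointing down it reaches from about 425 to 1025 mm from the base axis. Payload 9.4 kg.
Tool frame: the origin (TCP) lies midway between the tips of the shut fingers; the grasp point (between the pads) lies manip.hold_point_z behind it (manip.hold_point_z is the distance from the TCP to the grasp point, in mm); y points along the fingers, z is the direction in which the jaws open and shut, and the axes are right-handed (so a half turn about y gives the same grasp; the last joint's range is limited). The gripper opens to 93 mm and grips with 3 to 60 N. Pads are 15 mm wide; open, the fingers measure 128 mm over their backs; the gripper's body (75 mm by 188 mm) begins 65 mm behind the grasp point.
Start: joints at [1.137, 0.599, -0.003, 1.599, 0.002, 0.943, -0.08], TCP at [253.215, -679.342, 193.418] pointing down, gripper open.
Joint ranges: [-2.57, 2.57], [-0.35, 1.97], [-1.29, 1.29], [0.11, 2.56], [-1.05, 4.19], [0.11, 1.86], [-2.63, 2.63]. Speed limits (rad/s): [2.22, 2.22, 3.01, 3.01, 3.14, 3.14, 3.14].

### API

Orientations are given as a unit quaternion [x, y, z, w].
In Python, from rig import manip, viewer, order gives the robot as it stands.
- The arm moves only by the shell command python3 -m handwheel 'ROWS'. ROWS is JSON, a list that holds one entry, the list of rows, each a list of 5 numbers: the shift along the world's x, y, z in m, then the turn about the world's z in degrees, then the closure, from -1 (fully open) to 1 (shut), so that 0 is half open. In form: [[[tx, ty, tz, yaw, jaw], ...]]. A call has 1 to 8 rows; each row shifts and turns the commanded pose from where the row before left it; what a row does not reach is not made up. A row lasts 1/8 s, in which the tool goes at most 62.5 mm and 10.7 degrees, less where a joint would pass 70% of its speed; a pose out of reach is approached as far as the arm can. A call with a gripper value outside its range is refused whole. The fingers move at their own pace and stop on an object; the grip force is fixed at half the most. Time passes only in rows, so rows that do not move let the fingers close. It gives the time, the measured TCP pose, the force and the opening at its end, in the units of the state.
- manip.get_state(): the state, without advancing time (a new reading comes with each control period).
- viewer.capture(name): name is "scene" or "top" or "wrist"; returns the picture (480x640x3 uint8, blue, green, red); there is no depth.
- viewer.calibration(name): a dict with "fov_y" (degrees; the focal length in pixels is half the picture's height over the tangent of half this angle, whatever the lens; pixels are square), "cx", "cy" (the principal point, pixels), "R" (3x3) and "t" (3): a world point X has camera coordinates R X + t. Camera axes: x right, y down, z forward; pixel columns grow to the right and rows downward; lengths in mm; the calibration is good to about 2 mm. A picture is of the moment at which its call begins: read the wrist's pose just before it. calibration takes no time and is no camera call; for the wrist camera it gives the pose at the moment of the call.
- order.hand_in(): hands the job in, once; it reports no verdict.
The state is a dict: "time_s": time; "joint_positions": joint angles; "joint_velocities": joint speeds; "joint_torque": joint torques, N m; "eef_pos": TCP position; "orientation": TCP orientation; "wrist_force": force on the tool from outside, world axes, zero at the start; "wrist_torque": the same for the moment, N m; "width": finger opening in mm.
Only numpy, scipy, OpenCV 4.12 (cv2) and the standard library are available. Lean on these libraries where they do the work, as an engineer would, in place of code of your own. Each camera call takes 0.05 s, during which the arm holds its last target. There are 200 camera calls.

## Working session

There is one attempt and no reset: what is moved stays moved. The work goes in short steps, Python scripts to look and compute and a shell command to move; the robot and the scene stay as the last step left them, time stands still between calls to the robot, and variables do not carry over. Pictures are saved under pics/ and viewed, about 8 in all and at most 12, crops included, and the job is handed in when it is done.

```bash
ls; mkdir -p pics; python3 - <<'E'
from rig import manip, viewer, order
import cv2, numpy as np
s=manip.get_state(); print(s, manip.hold_point_z)
a=viewer.capture("scene"); b=viewer.capture("top")
cv2.imwrite("pics/scene0.png",a); cv2.imwrite("pics/top0.png",b)
for n in("scene","top","wrist"): print(n,viewer.calibration(n))
E
```

```text
pics
{'time_s': 0.0, 'joint_positions': array([ 1.13727522,  0.60012587, -0.00253744,  1.60014999,  0.00177853,
        0.94287166, -0.07980203]), 'joint_velocities': array([ 0.00131953,  0.00081543,  0.00095966, -0.00030107, -0.00066583,
        0.00221615, -0.00160605]), 'joint_torque': array([ 9.50350550e-04, -7.65059924e+01,  1.49675556e+00, -2.52350628e+01,
       -5.25260065e-02,  1.70523551e-02,  1.85563986e-04]), 'eef_pos': array([ 253.03570644, -678.84057993,  192.55234847]), 'orientation': array([-0.12564245,  0.69641053, -0.69534991,  0.12535891]), 'wrist_force': array([ 0.46845077, -0.19412678, -0.27578626]), 'wrist_torque': array([-0.05824515,  0.02743826,  0.01131795]), 'width': 92.85240015875813} 18.8
scene {'fov_y': 42.82233679508502, 'cx': 324.9423881001508, 'cy': 242.47487587800993, 'R': array([[-0.75056384,  0.66074773,  0.00814618],
       [ 0.45818699,  0.52927273, -0.71409738],
       [-0.47614977, -0.5322432 , -0.69999898]]), 't': array([ 407.33486512, -136.72806572, 1767.8645787 ])}
top {'fov_y': 57.808717451424215, 'cx': 323.95227422417497, 'cy': 235.86243429646572, 'R': array([[-0.06592126, -0.99780409, -0.00643376],
       [-0.97176028,  0.06566207, -0.22665051],
       [ 0.22657525, -0.00868902, -0.9739549 ]]), 't': array([  23.76116572,  551.05904416, 1009.65466486])}
wrist {'fov_y': 60.86462590523092, 'cx': 315.36878558371296, 'cy': 236.61650947380141, 'R': array([[ 3.49064189e-01, -9.37098762e-01, -3.19365877e-04],
       [-9.05647192e-01, -3.37436164e-01,  2.56787849e-01],
       [-2.40743341e-01, -8.93462093e-02, -9.66467743e-01]]), 't': array([-724.97246864,  -29.5802441 ,  389.10829015])}
```

View pics/scene0.png

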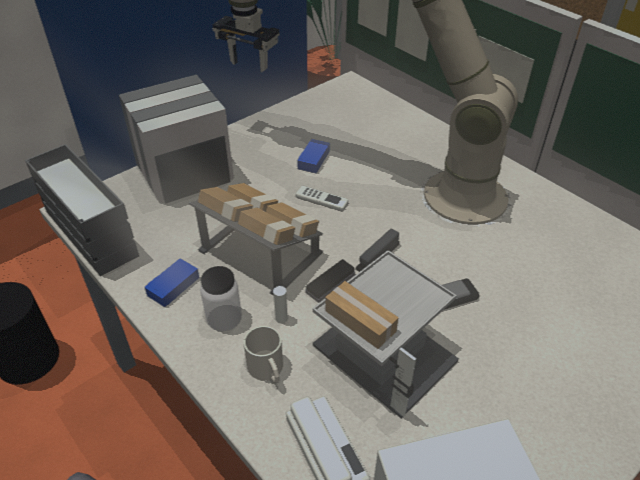

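View pics/top0.png

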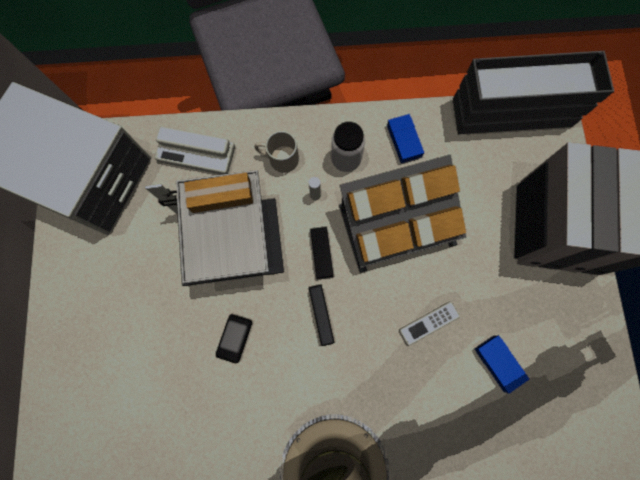

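Both views show the scene. In the top view the four boxes are at about (376,202), (433,185), (387,242) and (440,227), and the tray is at about (222,230). In the scene view the plate is at about (405,365). I'll enlarge these areas next.

```bash
python3 - <<'E'
from rig import viewer
import cv2, numpy as np
a=cv2.imread("pics/scene0.png"); b=cv2.imread("pics/top0.png"); w=viewer.capture("wrist"); cv2.imwrite("pics/wrist0.png",w)
r=lambda im,x,y,W,H,s: cv2.resize(im[y:y+H,x:x+W],None,fx=s,fy=s,interpolation=cv2.INTER_CUBIC)
out=np.zeros((600,800,3),np.uint8)
out[:300,:400]=r(a,185,170,160,120,2.5)
out[:300,400:]=r(b,330,150,160,120,2.5)
out[300:,:400]=r(a,360,310,100,75,4)
out[300:,400:]=cv2.resize(w,(400,300))
cv2.imwrite("pics/comp1.png",out)
E
```

```text
(no output)
```

View pics/comp1.png

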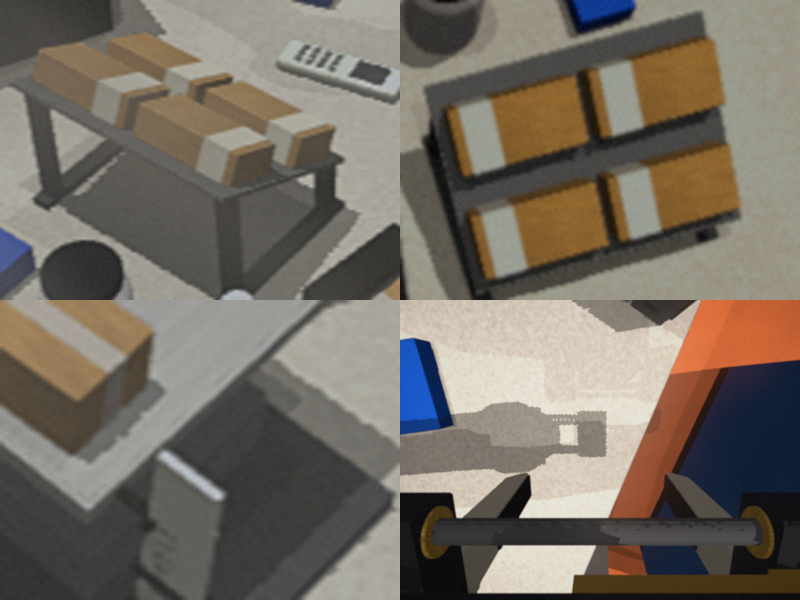

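```bash
cat > h.py <<'E'
from rig import manip, viewer
import cv2, numpy as np
from scipy.spatial.transform import Rotation as Ro
class Cam:
    def __init__(s,n):
        c=viewer.calibration(n); s.f=240/np.tan(np.radians(c["fov_y"]/2)); s.c=np.array([c["cx"],c["cy"]]); s.R=np.array(c["R"]); s.t=np.array(c["t"]); s.o=-s.R.T@s.t
    def ray(s,p):
        d=s.R.T@np.append((np.array(p)-s.c)/s.f,1); return d/np.linalg.norm(d)
    def at(s,p,z): d=s.ray(p); return s.o+d*(z-s.o[2])/d[2]
    def px(s,X):
        q=s.R@np.array(X,float)+s.t; return s.c+s.f*q[:2]/q[2]
def tri(A,p,B,q):
    a,b=A.ray(p),B.ray(q); k=np.linalg.lstsq(np.c_[a,-b],B.o-A.o,rcond=None)[0]
    P,Q=A.o+k[0]*a,B.o+k[1]*b; return (P+Q)/2,np.linalg.norm(P-Q)
def tool():
    s=manip.get_state(); R=Ro.from_quat(s["orientation"]).as_matrix(); return s,R
E
python3 - <<'E'
from h import *
np.set_printoptions(precision=1,suppress=True)
T,S=Cam("top"),Cam("scene"); print(T.o,S.o)
s,R=tool(); print("tool axes\n",R)
f=lambda x,y:(330+(x-400)/2.5,150+y/2.5); g=lambda x,y:(185+x/2.5,170+y/2.5)
a,b=T.at(f(427,88),164),T.at(f(700,12),164); print("board edge",a,b,np.linalg.norm(a-b))
for n,p,z in(("UL",(519,124),172.5),("UR",(661,86),172.5),("LL",(538,230),128.7),("LR",(678,191),128.7)): print(n,T.at(f(*p),z))
# triangulate corners: near-left board corner(scene(225,193)?)
print("board hi corner L", tri(T,f(427,88),S,g(238,197)), "hi corner R",tri(T,f(700,12),S,g(12,85)))
# tray: corners in top image
for p in((178,181),(258,173),(268,275),(183,283)): print(p,T.at(p,168))
for n,p in(("jar",(348,140)),("phone/free",(420,290)),("handset",(430,323)),("stapler",(321,315)),("mouse",(321,252)),("glue",(315,187))): print(n,T.at(p,0))
E
```

```text
[ 308.3   -3.7 1108.4] [1210.1  744.2 1136.5]
tool axes
 [[-0.9 -0.   0.3]
 [-0.3  0.  -0.9]
 [ 0.  -1.  -0. ]]
board edge [644.4 -58.5 164. ] [ 701.5 -317.6  164. ] 265.2862892645978
UL [ 601.6 -138.2  172.5]
UR [ 628.8 -270.   172.5]
LL [ 512.2 -152.3  128.7]
LR [ 540.4 -285.5  128.7]
board hi corner L (array([640.2, -53.4, 162.7]), np.float64(13.465771911507844)) hi corner R (array([ 704.1, -319.3,  155.8]), np.float64(2.307269610481006))
(178, 181) [678.6 313.4 168. ]
(258, 173) [685.5 129.5 168. ]
(268, 275) [448.  115.2 168. ]
(183, 283) [442.9 300.2 168. ]
jar [832.6 -97.7   0. ]
phone/free [ 408.8 -247.8    0. ]
handset [ 325.3 -263.1    0. ]
stapler [363.    7.3   0. ]
mouse [523.8  -3.1   0. ]
glue [702.4   1.5   0. ]
```

```bash
python3 -m handwheel '[[[0,0.02,0.055,10,-1],[0,0.02,0.055,10,-1],[0,0.03,0.05,10,-1],[0.03,0.05,0,10,-1],[0.03,0.05,0,10,-1],[0.03,0.05,0,10,-1],[0.03,0.05,0,10,-1],[0.03,0.05,0,10,-1]]]'
```

```text
time_s: 1.15
eef_pos: [403.8, -357.6, 353.4]
orientation: [0.545, -0.451, 0.451, -0.545]
wrist_force: [1.3, -0.2, -0.5]
width: 92.9
```

```bash
python3 -m handwheel '[[[0.044,0.04,0,2,-1],[0.044,0.04,0,0,-1],[0.044,0.04,0,0,-1],[0.044,0.04,0,0,-1],[0,0,0,0,-1],[0,0,0,0,-1]]]'
python3 - <<'E'
from h import *
s,R=tool(); print(s["eef_pos"],R[:,2],s["width"],s["time_s"])
c=Cam("wrist"); w=viewer.capture("wrist"); cv2.imwrite("pics/w1.png",w); np.savez("w1.npz",R=c.R,t=c.t)
cv2.imwrite("pics/w1b.png",cv2.resize(w,(800,600),interpolation=cv2.INTER_CUBIC))
E
```

```text
time_s: 1.9
eef_pos: [578.8, -199.6, 352.9]
orientation: [0.552, -0.443, 0.443, -0.551]
wrist_force: [-1.0, 0.5, -0.4]
width: 92.7
[ 578.79177771 -199.63305117  352.94112931] [ 0.97643889  0.21579123 -0.00110932] 92.69634274878734 1.9
```

View pics/w1b.png

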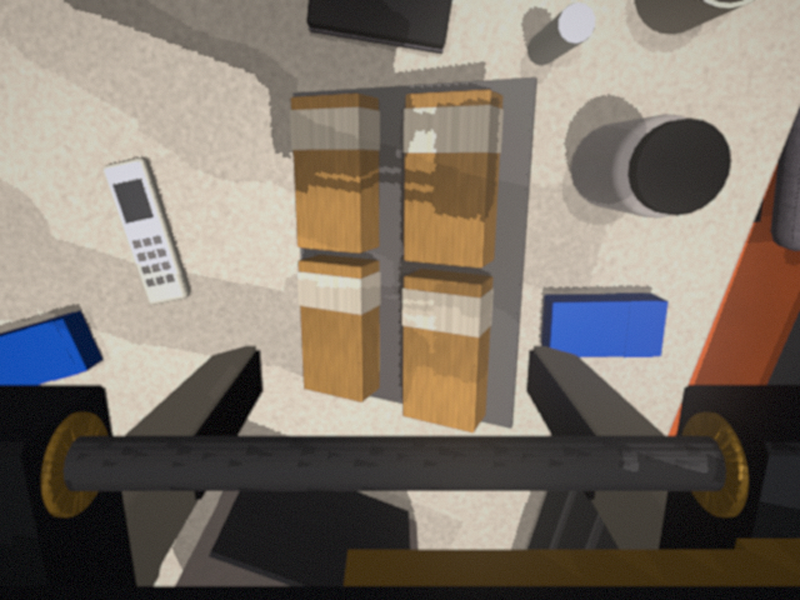

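```bash
python3 - <<'E'
from h import *
np.set_printoptions(precision=1,suppress=True)
c=Cam("wrist"); print(c.o, "view/TCP", manip.get_state()["eef_pos"])
p=lambda x,y:(x*.8,y*.8)
def show(n,A,B,z,z2=None):
    a,b=c.at(p(*A),z),c.at(p(*B),z); d=a-b; print(n,a,b,"len",np.linalg.norm(d),"ang",np.degrees(np.arctan2(-d[0],d[1])), "h",((a+b)/2)@[np.cos(ang),np.sin(ang),0])
ang=np.radians(12)
show("board hi162",(536,78),(514,427),161.6); show("166",(536,78),(514,427),166.3)
show("UL left edge",(405,95),(404,265),158.9)
show("UL right bot",(502,92),(493,268),155.5)
show("UR left edge",(404,288),(403,417),158.9)
show("UR right",(491,285),(480,430),155.5)
show("LL left",(292,97),(299,247),158.9-43.8)
show("LL right",(379,97),(378,250),155.5-43.8)
E
```

```text
[ 563.5 -131.1  543.9] view/TCP [ 578.4 -200.4  353.1]
board hi162 [648.  -56.8 161.6] [ 706.8 -320.1  161.6] len 269.7954273862952 ang 12.584206254330141 h 623.3888340435319
166 [646.9 -57.7 166.3] [ 705.  -317.8  166.3] len 266.47821492793577 ang 12.58420625433015 h 622.1656202186057
UL left edge [561.4 -86.8 158.9] [ 587.5 -206.3  158.9] len 122.28114304707711 ang 12.312902468671915 h 531.4274248729324
UL right bot [628.3 -69.7 155.5] [ 655.7 -194.4  155.5] len 127.72227530121675 ang 12.352943472795715 h 600.5151792636875
UR left edge [ 591.5 -224.   158.9] [ 614.9 -332.3  158.9] len 110.81896910825424 ang 12.212925576488308 h 532.1718279957447
UR right [ 657.7 -207.9  155.5] [ 681.7 -332.   155.5] len 126.4169382696996 ang 10.944288463648036 h 598.9426535821354
LL left [ 474.6 -102.2  115.1] [ 499.9 -218.7  115.1] len 119.18915019429558 ang 12.24798711064446 h 443.2348226037877
LL right [541.3 -87.2 111.7] [ 565.8 -207.5  111.7] len 122.73041901212021 ang 11.519426492203506 h 510.850111709736
```

The view shows the rack squarely. The board's upper edge runs from (536,78) to (514,427) and measures 270 mm, the upper-row boxes span columns 405 to 500, and rack yaw is 12.4°. Next I'll read the marks on the plate and look at the finger tips.

```bash
python3 - <<'E'
from h import *
np.set_printoptions(precision=1,suppress=True)
S=Cam("scene"); w=cv2.imread("pics/w1.png")
ims=[viewer.capture("scene").astype(float) for _ in range(4)]; a=np.mean(ims,0).astype(np.uint8); cv2.imwrite("pics/scene1.png",a)
x0,y0=380,340
out=np.zeros((600,800,3),np.uint8)
out[:,:500]=cv2.resize(a[y0:y0+60,x0:x0+50],(500,600),interpolation=cv2.INTER_CUBIC)
out[:300,500:]=cv2.resize(w[255:405,70:220],(300,300),interpolation=cv2.INTER_CUBIC)
cv2.imwrite("pics/plate1.png",out)
for z in (60,100,120,140,160,180,210): print(z,S.px([651.8,350.4,z]),(S.px([651.8,350.4,z])-[x0,y0])*10)
E
```

```text
60 [399.7 394.1] [197.1 541.3]
100 [401.6 383.1] [216.2 431.1]
120 [402.6 377.4] [226.1 374.1]
140 [403.6 371.6] [236.2 315.6]
160 [404.7 365.6] [246.6 255.8]
180 [405.7 359.5] [257.2 194.5]
210 [407.4 350. ] [273.6  99.7]
```

View pics/plate1.png

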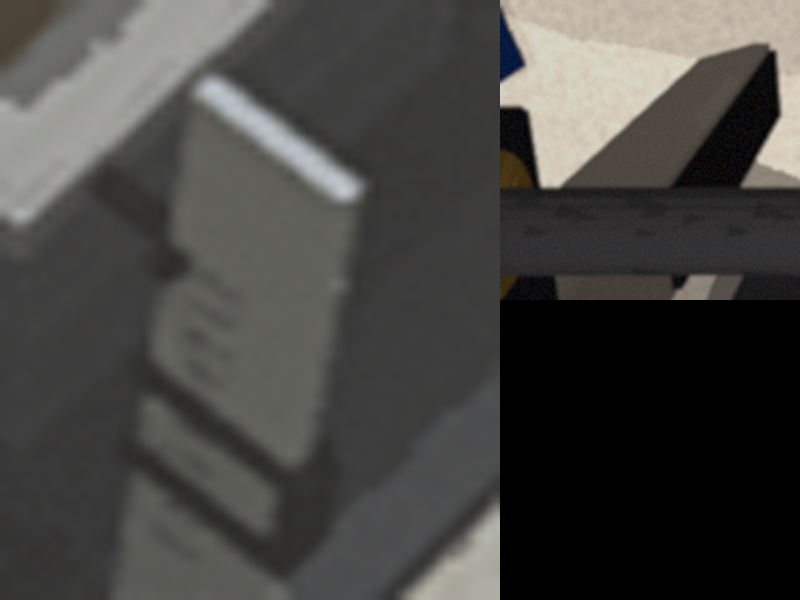

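The plate crop shows the pointer at (185,262), the upper bar at about (150,370) and the lower bar at about (135,446). That puts the bars at roughly 37 to 39 mm and 64 to 66 mm of sink. The finger tips are square and about 15 mm thick, so the upslope finger can't fit between box and board. I'll nudge the box up the slope with closed fingers first.

```bash
python3 -m handwheel '[[[-0.014,0.024,-0.04,0.2,1],[-0.0135,0.024,-0.04,0.2,1],[0,0,-0.04,0,1],[0,0,-0.03,0,1],[0,0,0,0,1],[0,0,0,0,1]]]'
```

```text
time_s: 2.9
eef_pos: [552.3, -151.7, 204.6]
orientation: [-0.552, 0.441, -0.442, 0.553]
wrist_force: [-0.5, -0.6, 1.1]
width: 37.8
```

```bash
python3 -m handwheel '[[[0,0,0,0,1],[0,0,0,0,1],[0,0,-0.01,0,1],[0,0,-0.02,0,1],[0,0,-0.025,0,1],[0,0,0,0,1]]]'; python3 -m handwheel '[[[0.005,0.001,0,0,1],[0.005,0.001,0.001,0,1],[0.005,0.001,0.002,0,1],[0.005,0.001,0.003,0,1],[0.004,0.001,0.002,0,1],[0,0,0,0,1]]]'
```

```text
time_s: 3.65
eef_pos: [550.4, -151.1, 146.6]
orientation: [0.553, -0.442, 0.44, -0.552]
wrist_force: [0.5, 0.0, 0.0]
width: 0.1
time_s: 4.4
eef_pos: [576.1, -146.2, 156.7]
orientation: [-0.553, 0.441, -0.441, 0.553]
wrist_force: [-0.3, -1.1, 0.7]
width: 0.5
```

```bash
python3 -m handwheel '[[[-0.01,-0.002,0,0,1],[0.0,0.0,0.05,0,1],[0.03,0.006,0.06,0,-1],[0.005,0.0,0.05,0,-1],[0,0,0,0,-1],[0,0,0,0,-1],[0,0,0,0,-1],[0,0,0,0,-1]]]'
python3 - <<'E'
from h import *
s,R=tool(); print(s["eef_pos"],R[:,2])
c=Cam("wrist"); w=viewer.capture("wrist"); cv2.imwrite("pics/w2.png",w); np.savez("w2.npz",R=c.R,t=c.t,o=c.o)
cv2.imwrite("pics/w2b.png",cv2.resize(w,(800,600),interpolation=cv2.INTER_CUBIC)[:520])
E
```

```text
time_s: 5.4
eef_pos: [597.9, -142.9, 310.9]
orientation: [0.553, -0.442, 0.44, -0.552]
wrist_force: [0.1, 0.2, 0.3]
width: 55.7
[ 597.88530133 -142.87509692  310.94013893] [ 0.97499289  0.22222893 -0.00178208]
```

View pics/w2b.png

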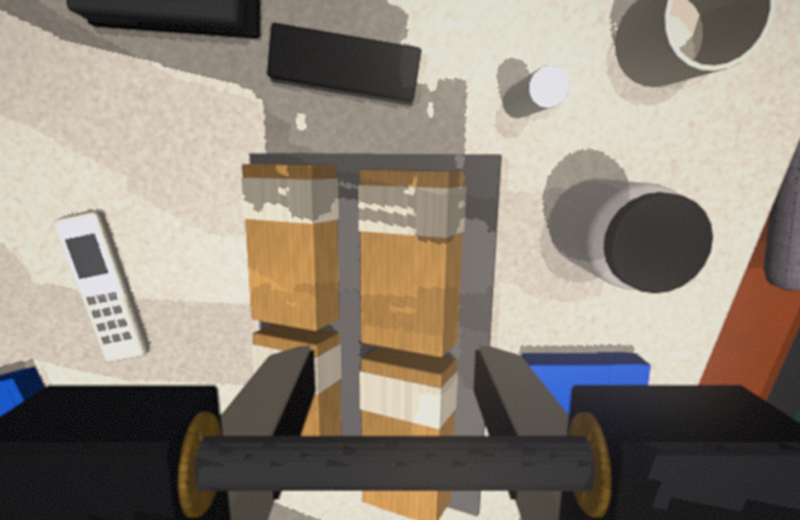

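This view shows that the UL box slid back to its stops. UL and UR are level again and friction is low. The board's +y corners are at about (250,155) and (501,155). I need the exact room between the box edge and the board end.

```bash
python3 - <<'E'
from h import *
np.set_printoptions(precision=1,suppress=True)
d=np.load("w2.npz"); c=Cam("wrist"); c.R,c.t=d["R"],d["t"]; c.o=-c.R.T@c.t; print(c.o)
w=cv2.imread("pics/w2.png")
hx=np.array([np.cos(np.radians(12.4)),np.sin(np.radians(12.4))]); fy=np.array([-hx[1],hx[0]])
p=lambda x,y:(x*.8,y*.8)
for n,q,zs in (("lo",(250,155),(73.7,78.4)),("hi",(501,155),(161.6,166.3)),("hi2",(494,300),(161.6,166.3)),
  ("UL left a",(361,180),(159,)),("UL left b",(361,340),(159,)),("UL rt a",(464,180),(155.5,)),("UL rt b",(458,350),(155.5,)),
  ("LL left a",(244,172),(115,)),("LL left b",(254,320),(115,))):
    for z in zs: X=c.at(p(*q),z); print(n,z,X,"h",X[:2]@hx,"f",X[:2]@fy)
# row profiles across h at several image rows (orig px)
g=cv2.cvtColor(w,cv2.COLOR_BGR2HSV)
for y in (200,220,240):
    print(y,[tuple(int(v) for v in g[y,x]) for x in range(362,402,3)])
out=cv2.resize(w[110:290,180:420],(800,600),interpolation=cv2.INTER_CUBIC); cv2.imwrite("pics/w2c.png",out)
E
```

```text
[582.6 -73.9 501.8]
lo 73.7 [467.6 -96.2  73.7] h 436.05972015400266 f -194.41682596807942
lo 78.4 [468.9 -96.   78.4] h 437.34513177371 f -194.44787567376488
hi 161.6 [648.4 -55.9 161.6] h 621.3060702281198 f -193.80160291758637
hi 166.3 [647.5 -56.1 166.3] h 620.3642761775782 f -193.84917527010316
hi2 161.6 [ 670.2 -149.9  161.6] h 622.3856100179673 f -290.3575675598879
hi2 166.3 [ 669.  -148.9  166.3] h 621.4289011943476 f -289.0711360011908
UL left a 159 [563.9 -91.3 159. ] h 531.0978507345081 f -210.23889932387812
UL left b 159 [ 586.7 -200.   159. ] h 530.0637426083682 f -321.28948211259717
UL rt a 155.5 [630.1 -76.3 155.5] h 599.0289584252571 f -209.8624833509579
UL rt b 155.5 [ 656.6 -193.2  155.5] h 599.8005889109133 f -329.65749423972534
LL left a 115 [ 476.2 -107.   115. ] h 442.14662791249015 f -206.7996043528408
LL left b 115 [ 500.9 -218.6  115. ] h 442.2857501467778 f -321.051050107634
200 [(16, 132, 137), (17, 133, 142), (16, 124, 140), (13, 15, 122), (12, 21, 122), (10, 19, 121), (15, 21, 123), (13, 19, 122), (13, 19, 122), (14, 23, 122), (12, 21, 123), (19, 24, 116), (17, 35, 219), (17, 35, 217)]
220 [(16, 135, 145), (16, 135, 140), (15, 98, 133), (13, 19, 120), (18, 21, 121), (13, 25, 122), (14, 23, 123), (14, 23, 121), (15, 21, 121), (12, 21, 123), (15, 17, 123), (16, 33, 164), (17, 36, 220), (16, 34, 216)]
240 [(16, 137, 132), (16, 133, 134), (12, 54, 117), (16, 25, 110), (5, 25, 111), (11, 25, 110), (10, 21, 108), (12, 23, 110), (13, 28, 111), (17, 20, 112), (17, 21, 108), (16, 34, 211), (17, 34, 217), (22, 25, 227)]
```

View pics/w2c.png

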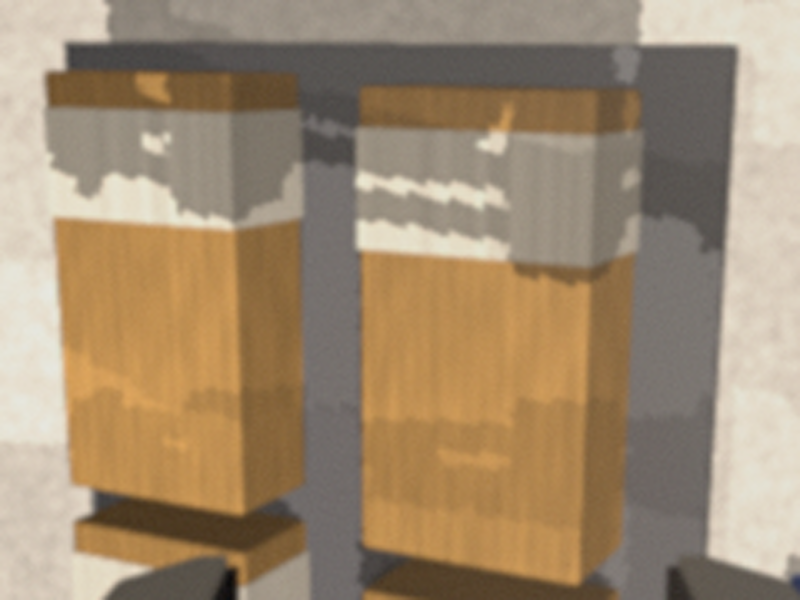

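The crop confirms it: the measured gap is 90 to 93 mm against a jaw opening of 93 mm. The upslope finger can't get past the board end, and a pushed box slides back. Instead I'll press on UL's top with one fingertip and drag it sideways (+y) until its end overhangs the board's side, then grip it there.

```bash
python3 -m handwheel '[[[-0.03,-0.004,-0.02,0,-1],[-0.0285,-0.004,-0.03,0,-1],[0,0,-0.035,0,-1],[0,0,-0.035,0,-1],[0,0,-0.01,0,-1],[0,0,0,0,-1]]]'; python3 -m handwheel '[[[0,0,-0.004,0,-1],[0,0,-0.003,0,-1],[0,0,0,0,-1]]]'
```

```text
time_s: 6.2
eef_pos: [540.1, -150.6, 181.9]
orientation: [0.553, -0.441, 0.44, -0.553]
wrist_force: [0.4, 0.2, 0.2]
width: 93.0
time_s: 6.58
eef_pos: [540.2, -150.8, 175.4]
orientation: [-0.553, 0.441, -0.441, 0.553]
wrist_force: [0.4, 1.1, -0.3]
width: 92.9
```

```bash
for i in 1 2; do python3 -m handwheel '[[[0,0,-0.002,0,-1],[0,0,0,0,-1]]]'; done
```

```text
time_s: 6.82
eef_pos: [540.0, -150.8, 173.1]
orientation: [0.553, -0.441, 0.441, -0.553]
wrist_force: [0.3, -0.2, 0.2]
width: 92.6
time_s: 7.08
eef_pos: [540.0, -150.7, 170.9]
orientation: [0.553, -0.441, 0.441, -0.553]
wrist_force: [-0.4, -0.6, 0.7]
width: 92.7
```

```bash
for i in 1 2 3; do python3 -m handwheel '[[[0,0,-0.002,0,-1],[0,0,0,0,-1]]]' | sed -n '2p;4p'; done
```

```text
eef_pos: [540.0, -150.8, 169.0]
wrist_force: [0.2, -1.2, -0.2]
eef_pos: [540.0, -150.7, 166.9]
wrist_force: [0.1, 0.8, -0.6]
eef_pos: [540.0, -150.8, 164.9]
wrist_force: [-0.3, -0.0, 0.2]
```

```bash
for i in 1 2 3; do python3 -m handwheel '[[[0,0,-0.002,0,-1],[0,0,0,0,-1]]]' | sed -n '1,2p;4p'; done
```

```text
time_s: 8.07
eef_pos: [540.0, -150.8, 162.9]
wrist_force: [-0.5, 0.7, 0.6]
time_s: 8.32
eef_pos: [539.9, -150.8, 160.9]
wrist_force: [0.2, -0.2, -0.4]
time_s: 8.57
eef_pos: [540.0, -150.8, 158.9]
wrist_force: [0.1, 0.2, -0.6]
```

```bash
python3 - <<'E'
from h import *
s,R=tool(); np.set_printoptions(precision=2,suppress=True); print(s["eef_pos"],R[:,1],R[:,2],s["wrist_torque"],s["joint_torque"])
w=viewer.capture("wrist"); a=viewer.capture("scene"); cv2.imwrite("pics/w3.png",w)
out=np.zeros((600,800,3),np.uint8); out[:300,:400]=cv2.resize(w,(400,300)); 
out[:300,400:]=cv2.resize(a[160:280,180:340],(400,300),interpolation=cv2.INTER_CUBIC)
out[300:,:]=cv2.resize(w[200:400,50:550],(800,300),interpolation=cv2.INTER_CUBIC)
cv2.imwrite("pics/c3.png",out)
E
```

```text
[ 539.96 -150.78  158.94] [-0.  0. -1.] [ 0.97  0.22 -0.  ] [-0.04 -0.1   0.  ] [ -0.02 -59.71  -4.87 -19.88  -0.03  -0.01  -0.02]
```

View pics/c3.png

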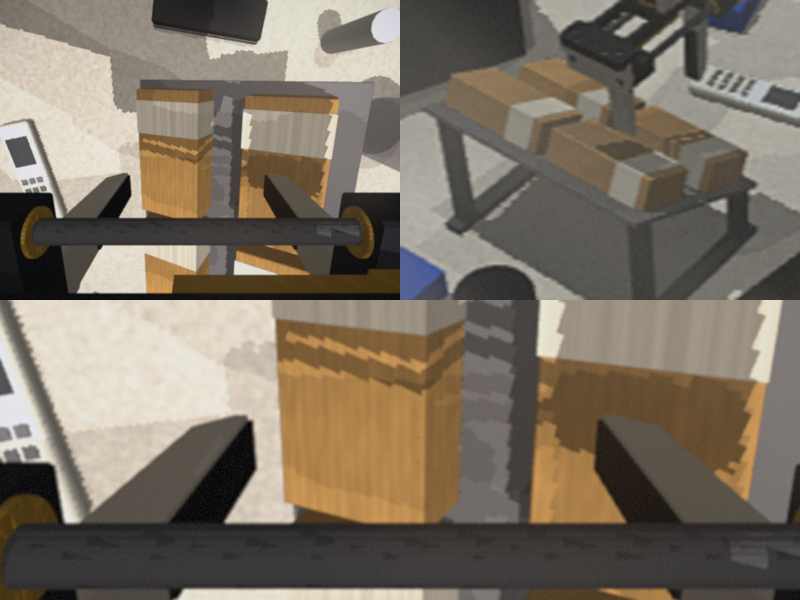

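The picture shows the upslope finger (tip about (605,425)) over UL's top, not yet touching. The box tops must be lower than I assumed, so my earlier push may have passed through air. I'll keep feeling downward.

```bash
for i in 1 2 3 4 5; do python3 -m handwheel '[[[0,0,-0.002,0,-1],[0,0,0,0,-1]]]' | sed -n '1,2p;4p' | tr '\n' ' '; echo; done
```

```text
time_s: 8.93 eef_pos: [539.9, -150.8, 156.9] wrist_force: [-0.6, 0.3, 0.0] 
time_s: 9.18 eef_pos: [540.0, -150.8, 154.9] wrist_force: [0.2, -0.3, -0.6] 
time_s: 9.43 eef_pos: [539.9, -150.8, 152.9] wrist_force: [-0.5, -0.0, -0.3] 
time_s: 9.68 eef_pos: [540.0, -150.8, 150.9] wrist_force: [-0.8, -0.4, -0.4] 
time_s: 9.93 eef_pos: [539.9, -150.8, 148.9] wrist_force: [0.6, -0.6, -0.5]
```

```bash
python3 - <<'E'
from h import *
np.set_printoptions(precision=1,suppress=True)
s,R=tool(); c=Cam("wrist"); w=viewer.capture("wrist"); cv2.imwrite("pics/w4.png",w)
X=s["eef_pos"]; W=s["width"]/2
print(X,c.o,W)
for up in (0,10,20,30,40):
  print(up,[c.px(X-R[:,1]*up+sg*R[:,2]*W+k*7.5*R[:,0]) for sg in(-1,1) for k in(-1,1)])
out=np.zeros((600,800,3),np.uint8); out[:300]=cv2.resize(w[200:380,80:560],(800,300),interpolation=cv2.INTER_CUBIC)
a=viewer.capture("scene"); out[300:,:400]=cv2.resize(a[160:280,180:340],(400,300),interpolation=cv2.INTER_CUBIC)
cv2.imwrite("pics/c4.png",out)
E
```

```text
[ 539.9 -150.8  148.9] [524.3 -81.7 339.7] 46.56188200851223
0 [array([220.2, 260.9]), array([222. , 289.4]), array([409.8, 260.8]), array([408. , 289.3])]
10 [array([215.4, 267.7]), array([217.3, 297.5]), array([414.5, 267.6]), array([412.6, 297.4])]
20 [array([210. , 275.2]), array([212.2, 306.3]), array([419.8, 275.1]), array([417.7, 306.2])]
30 [array([204.1, 283.5]), array([206.6, 316.2]), array([425.7, 283.4]), array([423.3, 316. ])]
40 [array([197.5, 292.8]), array([200.3, 327.2]), array([432.3, 292.7]), array([429.6, 327. ])]
```

View pics/c4.png

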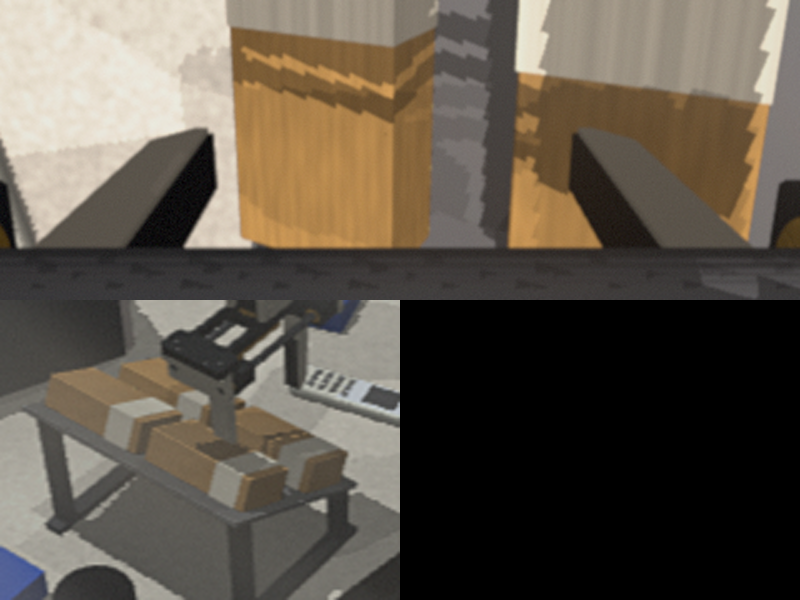

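Comparing the tip pixels, left (207,279) and right (425,279), with the projection shows the real fingertips sit about 25 mm above the reported TCP. So the earlier push did pass over the box, and contact should be about 2 mm further down.

```bash
for i in 1 2 3; do python3 -m handwheel '[[[0,0,-0.0015,0,-1],[0,0,0,0,-1]]]' | sed -n '1,2p;4p' | tr '\n' ' '; echo; done
```

```text
time_s: 10.28 eef_pos: [540.0, -150.8, 147.5] wrist_force: [0.2, -0.2, 0.3] 
time_s: 10.52 eef_pos: [540.0, -150.7, 146.0] wrist_force: [0.1, -0.2, 0.8] 
time_s: 10.78 eef_pos: [540.0, -150.8, 144.5] wrist_force: [-1.3, -0.2, -0.1]
```

```bash
for i in 1 2 3; do python3 -m handwheel '[[[0,0,-0.002,0,-1],[0,0,0,0,-1]]]' | sed -n '1,2p;4p' | tr '\n' ' '; echo; done
```

```text
time_s: 11.02 eef_pos: [540.2, -150.8, 142.7] wrist_force: [-0.1, -0.2, 1.5] 
time_s: 11.28 eef_pos: [540.5, -150.8, 142.2] wrist_force: [-6.8, 1.5, 18.7] 
time_s: 11.52 eef_pos: [540.7, -150.8, 141.9] wrist_force: [-13.5, 0.3, 37.0]
```

```bash
python3 -m handwheel '[[[0,0,0.002,0,-1],[0,0,0,0,-1],[-0.001,0.005,0,0,-1],[-0.001,0.005,0,0,-1],[-0.001,0.005,0,0,-1]]]'; python3 - <<'E'
from h import *
a=viewer.capture("scene"); w=viewer.capture("wrist"); cv2.imwrite("pics/w5.png",w); w0=cv2.imread("pics/w4.png")
d=Cam("wrist"); print(d.o)
# did UL move? compare band edges in scene
b=cv2.imread("pics/scene1.png"); D=cv2.absdiff(a,b).sum(2)[200:250,240:330]; print((D>60).sum())
cv2.imwrite("pics/s5.png",a)
E
```

```text
time_s: 12.15
eef_pos: [538.0, -140.4, 142.1]
orientation: [0.553, -0.44, 0.444, -0.551]
wrist_force: [-2.0, -13.9, 13.6]
width: 93.0
[521.96414332 -69.64262576 332.54183284]
501
```

```bash
cat > mv.py <<'E'
from h import *
def shift(a,b,x,y,W,H,m=16):
    t=b[y:y+H,x:x+W]; r=cv2.matchTemplate(cv2.resize(a[y-m:y+H+m,x-m:x+W+m],None,fx=4,fy=4,interpolation=cv2.INTER_CUBIC),cv2.resize(t,None,fx=4,fy=4,interpolation=cv2.INTER_CUBIC),cv2.TM_CCOEFF_NORMED)
    _,v,_,p=cv2.minMaxLoc(r); return p[0]/4-m,p[1]/4-m,round(v,3)
E
python3 - <<'E'
from mv import *
b=cv2.imread("pics/scene1.png"); a=cv2.imread("pics/s5.png")
print("UL band+end",shift(a,b,262,220,36,28),"LL band",shift(a,b,290,214,32,26),"UR band",shift(a,b,218,198,24,24))
S=Cam("scene"); P=np.array([630,-80,160]); print("per 10mm f",S.px(P+[-2.1,9.8,0])-S.px(P))
E
```

```text
UL band+end (3.75, 1.5, 0.735) LL band (0.0, 0.0, 0.954) UR band (0.0, 0.0, 0.955)
per 10mm f [3.37954942 1.84839415]
```

```bash
python3 -m handwheel '[[[-0.001,0.005,0,0,-1],[-0.001,0.005,0,0,-1],[-0.001,0.005,0,0,-1],[-0.001,0.005,0,0,-1],[-0.001,0.005,0,0,-1],[-0.001,0.005,0,0,-1],[-0.001,0.003,0,0,-1],[0,0,0,0,-1]]]'; python3 - <<'E'
from mv import *
a=viewer.capture("scene"); cv2.imwrite("pics/s6.png",a); b=cv2.imread("pics/scene1.png")
print("UL band+end",shift(a,b,262,220,36,28,24),"LL band",shift(a,b,290,214,32,26))
E
```

```text
time_s: 13.25
eef_pos: [530.5, -107.0, 142.0]
orientation: [0.553, -0.441, 0.444, -0.551]
wrist_force: [-3.6, -13.0, 16.9]
width: 92.8
UL band+end (8.75, 2.0, 0.561) LL band (0.0, -0.25, 0.891)
```

```bash
python3 -m handwheel '[[[0,-0.002,0.03,0,-1],[0.03,0.025,0.04,0,-1],[0.03,0.022,0.03,0,-1],[0,0,0,0,-1],[0,0,0,0,-1]]]'; python3 - <<'E'
from mv import *
s,R=tool(); c=Cam("wrist"); w=viewer.capture("wrist"); a=viewer.capture("scene"); cv2.imwrite("pics/w7.png",w); cv2.imwrite("pics/s7.png",a); np.savez("w7.npz",R=c.R,t=c.t)
print(s["eef_pos"],c.o)
out=np.zeros((600,800,3),np.uint8); out[:]=cv2.resize(w,(800,600),interpolation=cv2.INTER_CUBIC); out[450:,:200]=cv2.resize(a[190:260,220:313],(200,150))
cv2.imwrite("pics/c7.png",out)
b=cv2.imread("pics/scene1.png")
print("UL band+end",shift(a,b,262,220,36,28,24))
E
```

```text
time_s: 13.92
eef_pos: [588.9, -58.3, 239.7]
orientation: [0.553, -0.441, 0.441, -0.552]
wrist_force: [-0.8, -0.1, 0.3]
width: 93.1
[588.94899655 -58.33213626 239.66682985] [573.63399419  10.85028665 430.44363267]
UL band+end (7.5, 4.0, 0.728)
```

View pics/c7.png

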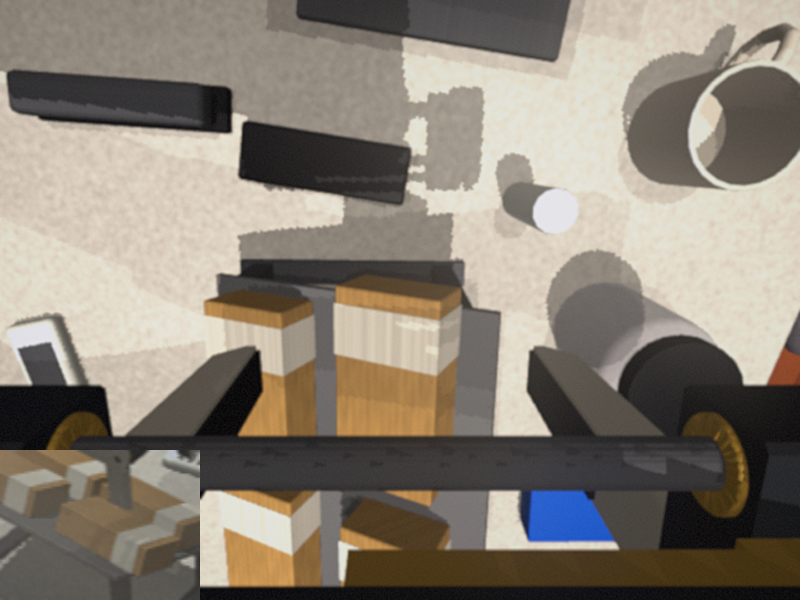

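```bash
python3 - <<'E'
from h import *
np.set_printoptions(precision=1,suppress=True)
d=np.load("w7.npz"); c=Cam("wrist"); c.R,c.t=d["R"],d["t"]; c.o=-c.R.T@c.t
e=np.array([np.cos(np.radians(12.4)),np.sin(np.radians(12.4))]); f=np.array([-e[1],e[0]])
for n,q,z in (("UL botL",(365,277),128.4),("UL botR",(462,290),155.6),("UL topL",(335,289),159),("UL topR",(444,305),186),("board L",(218,275),78),("board R",(500,312),164),("LL botL",(232,291),84.6),("LL topR",(298,325),142)):
    X=c.at((q[0]*.8,q[1]*.8),z); print(n,"h",X[:2]@e,"f",X[:2]@f)
E
```

```text
UL botL h 545.039424097242 f -181.70600859932682
UL botR h 600.4346215175526 f -182.46908762120108
UL topL h 530.3160832821249 f -181.57483006761393
UL topR h 587.6098278071408 f -182.51232112778703
board L h 438.1905359699701 f -192.58761140085858
board R h 620.4831703825 f -192.534430618834
LL botL h 449.37999259682954 f -202.48297677775548
LL topR h 505.82171561321803 f -208.1224321227492
```

UL now overhangs the board's side by 10.7 mm. Its end is at f=-182 and the board side at -192.7, and all six corner checks agree. I'll grip that end and pull it further out.

```bash
python3 -m handwheel '[[[0.0025,0.0015,-0.03,0,-1],[0,0,-0.04,0,-1],[0,0,-0.035,0,-1],[0,0,-0.02,0,-1],[0,0,-0.003,0,-1],[0,0,0,0,-1]]]'; python3 -m handwheel '[[[0,0,0,0,1],[0,0,0,0,1],[0,0,0,0,1],[0,0,0,0,1]]]'
```

```text
time_s: 14.78
eef_pos: [592.3, -56.6, 112.7]
orientation: [0.553, -0.441, 0.441, -0.553]
wrist_force: [-0.5, 0.0, 0.2]
width: 93.1
time_s: 15.28
eef_pos: [590.9, -56.6, 113.1]
orientation: [0.554, -0.442, 0.441, -0.552]
wrist_force: [-6.0, -0.7, 7.9]
width: 68.2
```

```bash
python3 -m handwheel '[[[0,0,0,0,1],[0,0,0,0,1]]]' | tail -2;  python3 -m handwheel '[[[-0.001,0.005,0,0,1],[-0.0015,0.007,0,0,1],[-0.0015,0.007,0,0,1],[-0.0015,0.007,0,0,1],[-0.0005,0.002,0,0,1],[0,0,0,0,1]]]'; python3 - <<'E'
from mv import *
a=viewer.capture("scene"); cv2.imwrite("pics/s8.png",a); b=cv2.imread("pics/s7.png")
print("UL band+end",shift(a,b,268,224,36,26,24),"LL",shift(a,b,290,214,32,26))
E
```

```text
wrist_force: [-5.6, 0.1, 7.2]
width: 67.9
time_s: 16.27
eef_pos: [586.6, -27.3, 112.7]
orientation: [-0.553, 0.441, -0.441, 0.553]
wrist_force: [-1.0, 0.7, 3.7]
width: 68.3
UL band+end (-20.5, -11.0, 0.644) LL (0.0, 0.5, 0.387)
```

```bash
python3 -m handwheel '[[[0,0,0,0,-1],[0,0,0,0,-1],[0,0,0,0,-1],[0.002,-0.009,0,0,-1],[0.002,-0.01,0,0,-1],[0.002,-0.009,0,0,-1],[0,0,0,0,-1]]]';  python3 - <<'E'
from mv import *
a=viewer.capture("wrist"); cv2.imwrite("pics/w9.png",a); c=Cam("wrist")
# predicted pixels of UL end-face corners for end at f=-182+29
e=np.array([np.cos(np.radians(12.4)),np.sin(np.radians(12.4))]); f=np.array([-e[1],e[0]])
for n,h,z in(("botL",545,128.4),("botR",600.4,155.6),("topL",530.3,159),("topR",587,186)):
    P=h*e-153*f; print(n,c.px([*P,z]))
P=565*e-165*f; u,v=c.px([*P,172]); print(u,v)
hsv=cv2.cvtColor(a,cv2.COLOR_BGR2HSV)
m=((hsv[...,0]>8)&(hsv[...,0]<22)&(hsv[...,1]>90)).astype(np.uint8)
n,l,st,ce=cv2.connectedComponentsWithStats(m); print(st[st[:,4]>150])
E
```

```text
time_s: 17.2
eef_pos: [592.6, -57.1, 112.5]
orientation: [-0.553, 0.441, -0.441, 0.553]
wrist_force: [0.5, -0.1, -0.5]
width: 92.9
botL [266.37582751 223.65322558]
botR [405.6449635 241.06704  ]
topL [216.69877831 242.37859989]
topR [382.95930731 267.71955864]
310.77953720653284 286.84709023177373
[[     0      0    640    480 264833]
 [   221    220    189     74   9086]
 [    70    287     85     54   2330]
 [    31    328     56     87   2341]
 [   545    329     55     86   2312]
 [   226    337     38     12    257]
 [   123    392     90     79   5098]
 [   227    392    413     79  20844]]
```

The brown end face spans (221–410, 220–), which matches the prediction for a further 29 mm of travel. I'll close here and lift.

```bash
python3 -m handwheel '[[[0,0,0,0,1],[0,0,0,0,1],[0,0,0,0,1],[0,0,0,0,1],[0,0,0,0,1],[0,0,0,0,1]]]' | tail -2;  python3 -m handwheel '[[[0,0,0.015,0,1],[-0.002,0.01,0.03,0,1],[-0.004,0.02,0.04,0,1],[-0.004,0.02,0.04,0,1],[-0.004,0.02,0.02,0,1],[0,0,0,0,1]]]'
```

```text
wrist_force: [-2.6, -0.0, 2.0]
width: 68.5
time_s: 18.75
eef_pos: [579.3, 15.5, 259.9]
orientation: [-0.552, 0.439, -0.441, 0.554]
wrist_force: [0.4, -0.4, -2.6]
width: 68.8
```

```bash
python3 -m handwheel '[[[-0.02,0.053,0,0,1],[-0.02,0.053,0,0,1],[-0.02,0.053,0,0,1],[-0.02,0.053,0,0,1],[-0.02,0.053,0,0,1],[-0.02,0.053,0,0,1],[-0.02,0.053,0,0,1],[-0.02,0.053,0,0,1]]]'; python3 -m handwheel '[[[0,0,-0.06,0,1],[0,0,-0.06,0,1],[0,0,-0.05,0,1],[0,0,-0.03,0,1],[0,0,0,0,1]]]';  python3 - <<'E'
from mv import *
w=viewer.capture("wrist"); a=viewer.capture("scene"); cv2.imwrite("pics/w10.png",w); cv2.imwrite("pics/s10.png",a)
out=np.zeros((600,800,3),np.uint8); out[:300,:400]=cv2.resize(w,(400,300))
S=Cam("scene"); u,v=S.px([420,440,60]); print(u,v); u,v=int(u),int(v); x=min(max(u-80,0),480); y=min(max(v-60,0),360)
out[300:,:400]=cv2.resize(a[y:y+120,x:x+160],(400,300),interpolation=cv2.INTER_CUBIC)
out[:300,400:]=cv2.resize(a[180:270,210:330],(400,300),interpolation=cv2.INTER_CUBIC)
T=viewer.capture("top"); cv2.imwrite("pics/t10.png",T); out[300:,400:]=cv2.resize(T[250:430,20:260],(400,300))
cv2.imwrite("pics/c10.png",out)
E
```

```text
time_s: 19.75
eef_pos: [418.9, 438.0, 256.3]
orientation: [0.553, -0.441, 0.441, -0.552]
wrist_force: [1.0, -0.4, -2.5]
width: 68.3
time_s: 20.38
eef_pos: [418.0, 435.4, 54.6]
orientation: [0.555, -0.441, 0.441, -0.551]
wrist_force: [-0.3, -0.3, -2.6]
width: 68.6
506.57274954819684 358.91850479218715
```

View pics/c10.png

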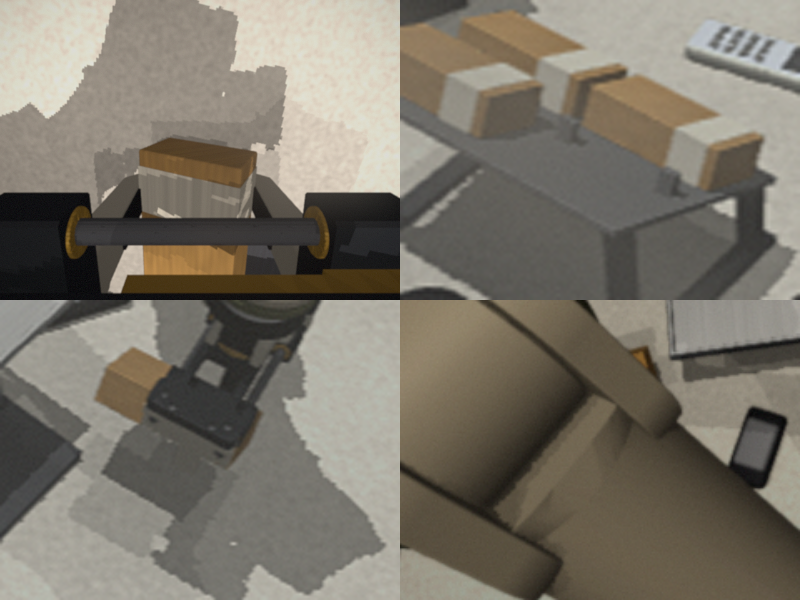

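The box is held level-ish in the jaws and the other three boxes are still on the stand. I've used 11 pictures, so I'm keeping the last one. Next I'll lower it to the table until I feel contact.

```bash
python3 -m handwheel '[[[0,0,-0.03,0,1],[0,0,-0.02,0,1],[0,0,-0.005,0,1],[0,0,0,0,1]]]' | sed -n '1,2p;4,5p' | tr '\n' ' '; for i in 1 2 3 ; do python3 -m handwheel '[[[0,0,-0.004,0,1],[0,0,0,0,1]]]' | sed -n '1,2p;4,5p' | tr '\n' ' '; echo; done
```

```text
time_s: 21.02 eef_pos: [419.1, 438.2, 3.6] wrist_force: [0.1, 0.2, -3.4] width: 68.8 time_s: 21.28 eef_pos: [418.8, 437.9, -1.0] wrist_force: [0.2, 0.6, -1.8] width: 68.7 
time_s: 21.52 eef_pos: [418.5, 437.6, -5.6] wrist_force: [0.1, 0.1, -1.9] width: 68.6 
time_s: 21.78 eef_pos: [418.4, 437.5, -9.8] wrist_force: [-0.1, -0.5, -3.1] width: 68.6
```

```bash
for i in 1 2 3 4; do python3 -m handwheel '[[[0,0,-0.003,0,1],[0,0,0,0,1]]]' | sed -n '1,2p;4,5p' | tr '\n' ' '; echo; done
```

```text
time_s: 22.02 eef_pos: [418.4, 437.6, -12.7] wrist_force: [-0.4, 0.5, -2.4] width: 68.6 
time_s: 22.28 eef_pos: [418.6, 437.8, -15.5] wrist_force: [0.6, 0.4, -1.8] width: 68.5 
time_s: 22.52 eef_pos: [418.8, 438.3, -17.4] wrist_force: [-0.0, 0.1, 10.9] width: 68.7 
time_s: 22.78 eef_pos: [419.8, 438.6, -19.5] wrist_force: [-0.2, -2.0, 18.3] width: 68.3
```

```bash
python3 -m handwheel '[[[0,0,0.003,0,-1],[0,0,0,0,-1],[0,0,0,0,-1],[0.003,-0.0135,0,0,-1],[0.003,-0.0135,0,0,-1],[0,0,0,0,-1]]]' | sed -n '1,2p;4,5p' | tr '\n' ' '; python3 - <<'E'
from mv import *
w=viewer.capture("wrist"); a=viewer.capture("scene"); cv2.imwrite("pics/w11.png",w); cv2.imwrite("pics/s11.png",a); c=Cam("wrist")
np.set_printoptions(precision=1,suppress=True)
hsv=cv2.cvtColor(w,cv2.COLOR_BGR2HSV)
m=((hsv[...,0]>8)&(hsv[...,0]<22)&(hsv[...,1]>90)).astype(np.uint8); m[275:]=0
n,l,st,ce=cv2.connectedComponentsWithStats(m)
for k in range(1,n):
  if st[k,4]>150:
    cnt,_=cv2.findContours((l==k).astype(np.uint8),0,2); ap=cv2.approxPolyDP(cnt[0],4,True)[:,0]; print(st[k]); 
    for q in ap: print(q,c.at(q,0)[:2],c.at(q,34)[:2])
print(manip.get_state()["eef_pos"])
E
```

```text
time_s: 23.52 eef_pos: [425.2, 408.4, -18.6] wrist_force: [0.2, 1.3, 0.3] width: 93.0 [ 251  151  183   35 5935]
[251 158] [385.9 461.7] [390.5 465.3]
[252 184] [388.3 451.2] [392.4 456.8]
[267 185] [394.5 452.2] [397.4 457.6]
[431 184] [462.  467.9] [451.6 470.2]
[432 157] [459.2 478.8] [449.3 478.9]
[406 152] [448.1 478.4] [440.4 478.6]
[268 151] [392.3 466.1] [395.6 468.8]
[255 270 171   5 851]
[255 270] [396.6 413.7] [399.1 426.7]
[425 272] [470.9 429.6] [458.8 439.4]
[424.8 410.5 -18.3]
```

The colour-mask measurement shows the box lying flat: width 61 mm, centred at h=512, end at f=371. That is 8.7 mm upslope of the jaw centre, so I'll shift, grip at its middle and lift.

```bash
python3 -m handwheel '[[[0.0085,0.002,0,0,-1],[0,0,0,0,1],[0,0,0,0,1],[0,0,0,0,1],[0,0,0,0,1],[0,0,0,0,1]]]' | sed -n '1,2p;4,5p' | tr '\n' ' '; python3 -m handwheel '[[[0,0,0.03,0,1],[0,0,0.06,0,1],[0,0,0.06,0,1],[0,0,0.06,-3,1],[0,0,0.05,-3,1],[0,0,0,-3,1],[0,0,0,0,1]]]';
python3 - <<'E'
from mv import *
np.set_printoptions(precision=1,suppress=True)
b=cv2.imread("pics/top0.png"); T=Cam("top")
# tray rectangle: bright grey inside; print tray rim corners via threshold on V with low saturation within bbox
h=cv2.cvtColor(b,cv2.COLOR_BGR2HSV); roi=h[150:300,150:290]
# carton corners by brown mask
m=((h[...,0]>8)&(h[...,0]<24)&(h[...,1]>100)&(h[...,2]>70)).astype(np.uint8); m[:,:150]=0;m[:,270:]=0;m[:150]=0;m[230:]=0
m=cv2.morphologyEx(m,cv2.MORPH_CLOSE,np.ones((9,9),np.uint8)); cn,_=cv2.findContours(m,0,2); r=cv2.minAreaRect(max(cn,key=cv2.contourArea)); bp=cv2.boxPoints(r)
for q in bp: print("carton",q,T.at(q,205)[:2])
E
```

```text
time_s: 24.38 eef_pos: [432.9, 412.8, -18.4] wrist_force: [0.2, 1.5, -0.8] width: 61.8 time_s: 25.25
eef_pos: [432.9, 412.3, 241.8]
orientation: [-0.517, 0.483, -0.483, 0.517]
wrist_force: [-0.9, -0.4, -3.2]
width: 61.6
carton [182.9 181.8] [661.4 290.2]
carton [246.7 172. ] [674.8 149.2]
carton [250.7 198. ] [613.9 142. ]
carton [186.9 207.8] [601. 281.]
```

```bash
python3 -m handwheel '[[[0.0238,-0.05,0,0,1],[0.0238,-0.05,0,0,1],[0.0238,-0.05,0,0,1],[0.0238,-0.05,-0.02,0,1],[0,0,-0.04,0,1],[0,0,-0.025,0,1],[0,0,0,0,1]]]' | sed -n '1,2p;4,5p' | tr '\n' ' ';  python3 -m handwheel '[[[0,0,-0.01,0,1],[0,0,-0.006,0,1],[0,0,-0.005,0,1],[0,0,-0.005,0,1],[0,0,-0.005,0,1],[0,0,-0.004,0,1],[0,0,0,0,1]]]'
```

```text
time_s: 26.12 eef_pos: [526.6, 211.7, 154.1] wrist_force: [0.4, 0.5, -1.2] width: 61.8 time_s: 27.0
eef_pos: [528.3, 212.9, 121.4]
orientation: [0.517, -0.483, 0.483, -0.517]
wrist_force: [-0.2, 0.3, 0.7]
width: 61.6
```

The pan followed down and took the weight (Fz near 0 at about 20 mm of sink). I'll release and go straight for the next box, LL, with the same method while the pan settles.

```bash
python3 -m handwheel '[[[0,0,0,0,-1],[0,0,0,0,-1],[0,0,0,0,-1],[0,0,0.05,0,-1],[0,0,0.06,0,-1],[-0.0107,-0.0547,0,3,-1],[-0.0107,-0.0547,0,3,-1],[-0.0107,-0.0547,0,3,-1]]]' | sed -n '1,2p;4,5p' | tr '\n' ' '; python3 - <<'E'
from mv import *
np.set_printoptions(precision=2,suppress=True)
a=viewer.capture("scene"); cv2.imwrite("pics/s12.png",a); b=cv2.imread("pics/scene1.png"); S=Cam("scene")
P=np.array([620,250,190.]); u,v=S.px(P).astype(int); k=S.px(P-[0,0,20])-S.px(P); print(u,v,"per 20mm",k)
print("carton", shift(a,b,330,285,60,50,20), shift(a,b,335,285,40,40,20))
E
```

```text
time_s: 28.0 eef_pos: [495.7, 47.0, 231.9] wrist_force: [0.3, -0.8, -0.5] width: 93.0 380 315 per 20mm [-0.71  6.32]
carton (-1.25, 6.0, 0.793) (-2.5, 5.25, 0.926)
```

```bash
python3 -m handwheel '[[[-0.0107,-0.0547,0,0,-1],[-0.0107,-0.0547,0,0,-1],[-0.0107,-0.0547,0,0,-1],[-0.01,-0.053,-0.03,0,-1],[0,0,-0.05,0,-1],[0,0,-0.045,0,-1],[0,0,0,0,-1]]]' | sed -n '1,5p' | tr '\n' ' '
```

```text
time_s: 28.92 eef_pos: [452.4, -167.8, 104.6] orientation: [0.554, -0.443, 0.439, -0.552] wrist_force: [-0.5, -0.4, 0.3] width: 93.2
```

```bash
python3 -m handwheel '[[[0,0,-0.004,0,-1],[0,0,-0.002,0,-1],[0,0,0,0,-1]]]' | sed -n '1,2p;4p' | tr '\n' ' '; python3 -m handwheel '[[[0,0,-0.002,0,-1],[0,0,0,0,-1]]]' | sed -n '1,2p;4p' | tr '\n' ' '
```

```text
time_s: 29.3 eef_pos: [454.6, -168.6, 101.6] wrist_force: [-0.3, -0.5, -0.4] time_s: 29.55 eef_pos: [454.7, -168.7, 99.6] wrist_force: [-3.1, -0.1, 10.2]
```

```bash
python3 -m handwheel '[[[0,0,-0.002,0,-1],[-0.001,0.005,0,0,-1],[-0.001,0.005,0,0,-1],[-0.001,0.006,0,0,-1],[-0.0015,0.006,0,0,-1],[-0.0015,0.006,0,0,-1],[-0.0015,0.006,0,0,-1],[-0.0015,0.006,0,0,-1]]]' | sed -n '1,2p;4p' | tr '\n' ' '; python3 -m handwheel '[[[0,-0.003,0.03,0,-1],[0.032,0.028,0.04,0,-1],[0.032,0.025,0.03,0,-1],[0,0,0,0,-1]]]'| sed -n '1,2p;4p' | tr '\n' ' '
cat > endf.py <<'E'
from h import *
np.set_printoptions(precision=1,suppress=True)
e=np.array([np.cos(np.radians(12.4)),np.sin(np.radians(12.4))]); f=np.array([-e[1],e[0]])
def run(name,zr,ymax=275,hr=None):
    s=manip.get_state(); c=Cam("wrist"); w=viewer.capture("wrist"); cv2.imwrite(name,w)
    X=s["eef_pos"]; print("TCP",X,"h",X[:2]@e,"f",X[:2]@f,"t",s["time_s"])
    hsv=cv2.cvtColor(w,cv2.COLOR_BGR2HSV)
    m=((hsv[...,0]>8)&(hsv[...,0]<22)&(hsv[...,1]>90)).astype(np.uint8); m[ymax:]=0
    n,l,st,ce=cv2.connectedComponentsWithStats(m)
    for k in range(1,n):
        if st[k,4]>200:
            cnt,_=cv2.findContours((l==k).astype(np.uint8),0,2); ap=cv2.approxPolyDP(cnt[0],3,True)[:,0]; print("comp",st[k])
            for q in ap: print(q," ".join("z%d h%.1f f%.1f"%(z,c.at(q,z)[:2]@e,c.at(q,z)[:2]@f) for z in zr))
E
python3 -c "
from endf import *
run('pics/w13.png',(85,112,115))"
```

```text
time_s: 30.55 eef_pos: [446.1, -134.2, 98.7] wrist_force: [-5.3, -21.8, 24.6] time_s: 31.05 eef_pos: [512.6, -76.3, 199.2] wrist_force: [-0.2, -0.2, -0.5] TCP [512.6 -76.3 199.2] h 484.26395970259085 f -184.5611279424458 t 31.05
comp [ 252  214  100   35 2336]
[252 223] z85 h436.7 f-184.9 z112 h440.8 f-178.6 z115 h441.2 f-177.9
[253 235] z85 h437.2 f-194.4 z112 h441.2 f-187.3 z115 h441.7 f-186.5
[330 248] z85 h496.8 f-204.4 z112 h495.5 f-196.4 z115 h495.4 f-195.5
[349 237] z85 h511.3 f-195.4 z112 h508.8 f-188.2 z115 h508.5 f-187.4
[351 230] z85 h512.7 f-189.8 z112 h510.0 f-183.1 z115 h509.7 f-182.3
[346 223] z85 h508.7 f-184.3 z112 h506.4 f-178.1 z115 h506.1 f-177.4
[276 214] z85 h455.2 f-177.8 z112 h457.6 f-172.1 z115 h457.9 f-171.4
```

LL's end is at f=-178, so it overhangs by about 15 mm. Grip the end, pull 25 mm, regrip nearer the middle.

```bash
python3 -m handwheel '[[[-0.009,0,-0.03,0,-1],[0,0,-0.045,0,-1],[0,0,-0.04,0,-1],[0,0,-0.015,0,1],[0,0,0,0,1],[0,0,0,0,1],[0,0,0,0,1]]]' | sed -n '1,2p;4,5p' | tr '\n' ' '; python3 -m handwheel '[[[0,0,0,0,1],[-0.001,0.005,0,0,1],[-0.0015,0.007,0,0,1],[-0.0015,0.007,0,0,1],[-0.0015,0.006,0,0,1],[0,0,0,0,-1],[0,0,0,0,-1],[0,0,0,0,-1]]]'| sed -n '1,2p;4,5p' | tr '\n' ' '
```

```text
time_s: 31.98 eef_pos: [502.3, -77.3, 67.8] wrist_force: [5.5, 5.9, -4.2] width: 68.5 time_s: 32.98 eef_pos: [494.1, -54.0, 66.7] wrist_force: [0.3, -0.7, 0.2] width: 91.8
```

```bash
python3 -m handwheel '[[[0.005,-0.011,0,0,-1],[0.0045,-0.011,0,0,-1],[0,0,0,0,1],[0,0,0,0,1],[0,0,0,0,1],[0,0,0,0,1],[0,0,0,0,1]]]' | sed -n '1,2p;4,5p' | tr '\n' ' '; python3 -m handwheel '[[[0,0,0.02,0,1],[-0.003,0.012,0.035,0,1],[-0.004,0.02,0.05,0,1],[-0.004,0.02,0.05,0,1],[-0.004,0.02,0.05,0,1],[0,0.055,0,0,1],[0,0.055,0,0,1],[0,0.055,0,0,1]]]'| sed -n '1,2p;4,5p' | tr '\n' ' '
```

```text
time_s: 33.85 eef_pos: [502.5, -76.1, 66.4] wrist_force: [-6.0, -1.2, 3.3] width: 68.7 time_s: 34.85 eef_pos: [489.3, 163.2, 271.9] wrist_force: [0.9, 0.2, -2.3] width: 68.5
```

```bash
python3 -m handwheel '[[[-0.014,0.055,0,0,1],[-0.014,0.055,0,0,1],[-0.014,0.055,0,0,1],[-0.014,0.055,0,0,1],[-0.014,0.055,-0.02,0,1],[0,0,-0.06,0,1],[0,0,-0.06,0,1],[0,0,-0.06,0,1]]]' | sed -n '1,2p;4,5p' | tr '\n' ' '; python3 -m handwheel '[[[0,0,-0.05,0,1],[0,0,-0.025,0,1],[0,0,-0.01,0,1],[0,0,-0.004,0,1],[0,0,-0.003,0,1],[0,0,-0.002,0,1],[0,0,0,0,1]]]'| sed -n '1,2p;4,5p' | tr '\n' ' '
```

```text
time_s: 35.85 eef_pos: [419.1, 437.0, 69.7] wrist_force: [1.6, 0.1, -1.8] width: 68.5 time_s: 36.72 eef_pos: [419.7, 437.6, -19.2] wrist_force: [-3.0, -3.8, 19.3] width: 68.6
```

```bash
python3 -m handwheel '[[[0,0,0.003,0,-1],[0,0,0,0,-1],[0,0,0,0,-1],[0.003,-0.0135,0,0,-1],[0.003,-0.0135,0,0,-1],[0.0085,0.002,0,0,-1],[0,0,0,0,-1]]]' | sed -n '1,2p;4,5p' | tr '\n' ' '; python3 -c "
from endf import *
run('pics/w14.png',(0,34))"
```

```text
time_s: 37.6 eef_pos: [434.8, 411.7, -19.4] wrist_force: [0.0, 0.4, 0.4] width: 93.0 TCP [434.8 411.7 -19.4] h 513.0304019437987 f 308.78440376963226 t 37.6
comp [ 229  156  182   35 6118]
[229 164] z0 h477.1 f364.7 z34 h484.1 f367.6
[230 190] z0 h477.0 f353.9 z34 h484.0 f359.0
[409 189] z0 h552.4 f354.8 z34 h544.5 f359.7
[410 163] z0 h552.1 f365.6 z34 h544.2 f368.3
[391 156] z0 h544.0 f368.4 z34 h537.8 f370.6
[252 156] z0 h486.7 f368.0 z34 h491.8 f370.3
```

```bash
python3 -m handwheel '[[[0,0,0,0,1],[0,0,0,0,1],[0,0,0,0,1],[0,0,0,0,1],[0,0,0.04,0,1],[0,0,0.06,0,1],[0,0,0.06,-3,1],[0,0,0.06,-3,1]]]' | sed -n '1,2p;4,5p' | tr '\n' ' '; python3 -m handwheel '[[[0,0,0.04,-3,1],[0.0234,-0.0497,0,0,1],[0.0234,-0.0497,0,0,1],[0.0234,-0.0497,0,0,1],[0.0234,-0.0497,-0.02,0,1],[0,0,-0.04,0,1],[0,0,-0.005,0,1],[0,0,0,0,1]]]'| sed -n '1,2p;4,5p' | tr '\n' ' '
```

```text
time_s: 38.65 eef_pos: [433.1, 410.9, 202.2] wrist_force: [0.6, 0.5, -2.1] width: 61.7 time_s: 39.65 eef_pos: [526.7, 213.8, 176.0] wrist_force: [-0.0, 0.3, -2.0] width: 62.0
```

```bash
python3 -m handwheel '[[[0.001,-0.001,-0.01,0,1],[0,0,-0.006,0,1],[0,0,-0.004,0,1],[0,0,-0.005,0,1],[0,0,-0.005,0,1],[0,0,-0.005,0,1],[0,0,-0.004,0,1],[0,0,0,0,1]]]'| sed -n '1,2p;4,5p' | tr '\n' ' '; python3 -m handwheel '[[[0,0,0,0,1],[0,0,0,0,-1],[0,0,0,0,-1],[0,0,0,0,-1],[0,0,0.04,0,-1],[0,0,0.06,0,-1]]]'| sed -n '1,2p;4,5p' | tr '\n' ' '
python3 - <<'E'
from mv import *
np.set_printoptions(precision=2,suppress=True)
a=np.mean([viewer.capture("scene").astype(float) for _ in range(2)],0).astype(np.uint8); cv2.imwrite("pics/s15.png",a); b=cv2.imread("pics/scene1.png")
print("carton", shift(a,b,330,285,60,50,24), shift(a,b,335,285,40,40,24), shift(a,b,345,300,50,40,24))
g=cv2.cvtColor(a,cv2.COLOR_BGR2GRAY); g0=cv2.cvtColor(b,cv2.COLOR_BGR2GRAY)
for n,q in(("before",g0),("now",g)):
    print(n); print(q[358:392,390:402])
E
```

```text
time_s: 40.65 eef_pos: [528.1, 211.8, 136.3] wrist_force: [0.1, 0.1, -0.6] width: 62.0 time_s: 41.4 eef_pos: [527.2, 211.1, 236.4] wrist_force: [2.2, 0.5, 0.7] width: 92.9 carton (-1.0, 13.5, 0.698) (8.0, 20.0, 0.876) (-1.5, 13.25, 0.911)
before
[[48 51 52 53 61 65 63 77 91 95 95 95]
 [49 51 52 52 53 58 62 79 94 96 95 95]
 [57 50 49 52 50 50 55 83 97 97 95 95]
 [64 58 51 49 50 50 50 84 99 97 95 96]
 [64 63 60 54 49 48 55 83 97 96 95 95]
 [63 63 63 61 54 51 57 84 97 96 95 94]
 [64 64 63 65 62 56 51 72 90 97 96 96]
 [65 64 64 63 58 53 49 49 64 87 96 96]
 [63 63 64 61 55 50 47 47 53 81 94 96]
 [64 61 60 61 60 52 45 51 67 81 82 87]
 [62 60 61 62 61 61 65 81 91 93 87 83]
 [62 61 61 61 61 66 80 90 90 93 96 91]
 [61 60 62 62 61 71 85 91 90 84 89 95]
 [60 61 62 61 62 76 91 92 90 92 86 82]
 [61 62 63 60 62 79 93 93 90 92 95 89]
 [62 63 63 61 61 85 97 93 83 74 85 96]
 [62 61 62 59 57 85 99 94 89 83 82 90]
 [62 61 57 54 56 83 97 97 92 89 92 89]
 [62 59 55 51 49 63 87 96 88 80 87 94]
 [59 57 55 50 48 48 62 85 92 81 79 90]
 [57 56 57 52 50 45 47 57 78 88 88 85]
 [57 57 58 56 64 61 52 46 50 66 87 
[... 1511 characters left out ...]
 52  50  48  51  61  82  97  95  90]
 [ 56  56  56  51  47  48  47  48  54  74  93 102]
 [ 56  58  58  54  52  61  64  55  46  50  65  91]
 [ 59  61  59  64  77  91  96  78  53  47  50  65]
 [ 58  58  58  61  84  97  98  88  73  56  47  48]
 [ 59  58  55  65  87  97  96  95  90  79  63  51]
 [ 60  55  52  56  71  87  90  91  94  95  85  71]
 [ 58  56  50  48  51  62  84  88  86  91  97  96]
 [ 59  59  55  52  48  47  61  83  89  80  87  96]
 [ 61  59  64  75  66  50  46  54  80  89  86  92]
 [ 61  60  65  85  89  69  54  47  51  68  89  95]
 [ 57  61  71  90  98  97  80  59  49  50  62  83]
 [ 60  61  77  92  95  96  87  70  60  51  50  62]
 [ 60  59  81  95  94  96  94  88  83  65  50  50]]
```

The scene measurement puts the sink at about 42 mm with two boxes. The pointer looks just below the upper bar, which is too close to call from here. I'll check from nearer with the wrist camera.

```bash
python3 -m handwheel '[[[0.0576,0.017,0.005,0,-1],[0.0576,0.017,0,0,-1],[0.0576,0.017,0,0,-1],[0.0576,0.017,0,0,-1],[0.0576,0.017,0,0,-1],[0,0,0,0,-1],[0,0,0,0,-1]]]'| sed -n '1,2p;4,5p' | tr '\n' ' '
python3 - <<'E'
from mv import *
np.set_printoptions(precision=2,suppress=True)
c=Cam("wrist"); a=np.mean([viewer.capture("wrist").astype(float) for _ in range(4)],0).astype(np.uint8); cv2.imwrite("pics/w16.png",a)
sc=np.mean([viewer.capture("scene").astype(float) for _ in range(3)],0).astype(np.uint8); cv2.imwrite("pics/s16.png",sc)
b=cv2.imread("pics/scene1.png"); S=Cam("scene")
for r in((345,300,50,40),(330,295,60,50),(335,300,45,35)): print("carton",shift(sc,b,*r,24))
P=np.array([650,235,185.]); print(S.px(P),[ (dz,S.px(P-[0,0,dz])-S.px(P)) for dz in(36,38,40,42,44)])
np.savez("w16.npz",R=c.R,t=c.t); print(c.o)
for z in (90,120,160,210): print(z,c.px([651.8,332,z]),c.px([651.8,368,z]))
u,v=c.px([651.8,340,130]).astype(int); x=max(u-50,0); y=max(v-45,0); print(x,y)
out=cv2.resize(a[y:y+75,x:x+100],(800,600),interpolation=cv2.INTER_CUBIC); cv2.imwrite("pics/c16.png",out)
E
```

```text
time_s: 42.38 eef_pos: [815.3, 296.9, 240.2] wrist_force: [0.1, 0.4, -0.3] width: 93.1 carton (24.0, -24.0, 0.559)
carton (13.5, 24.0, 0.575)
carton (11.0, 22.25, 0.719)
[363.71 320.45] [(36, array([-0.94, 11.2 ])), (38, array([-0.99, 11.81])), (40, array([-1.04, 12.42])), (42, array([-1.09, 13.03])), (44, array([-1.14, 13.63]))]
[810.95 367.73 430.93]
90 [119.79 158.69] [117.26 113.08]
120 [101.28 161.65] [ 97.93 111.7 ]
160 [ 70.39 166.6 ] [ 65.43 109.37]
210 [ 16.51 175.23] [  8.04 105.26]
43 106
```

```bash
python3 - <<'E'
import cv2,numpy as np
a=cv2.imread("pics/w16.png")[90:190,0:133]
cl=cv2.normalize(a,None,0,255,cv2.NORM_MINMAX)
cv2.imwrite("pics/c16.png",cv2.resize(cl,(798,600),interpolation=cv2.INTER_CUBIC))
E
```

```text
(no output)
```

View pics/c16.png

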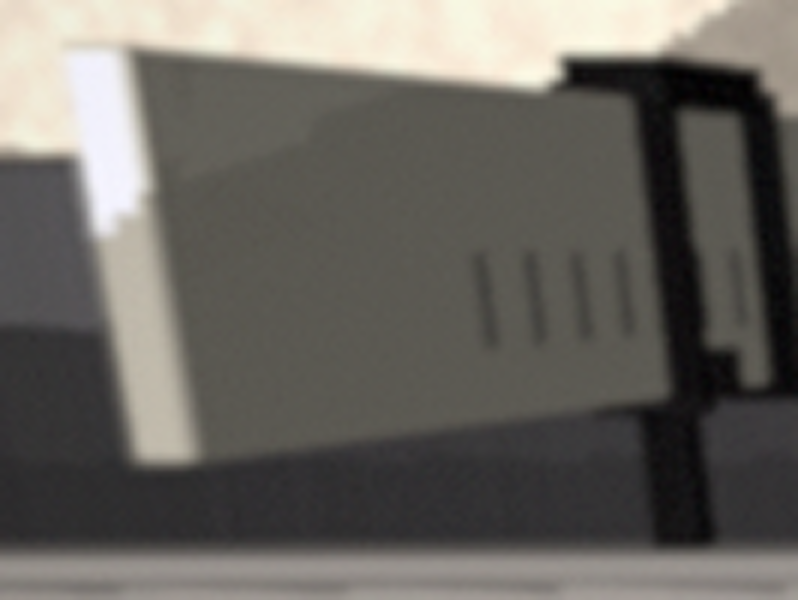

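```bash
python3 - <<'E'
from h import *
d=np.load("w16.npz"); c=Cam("wrist"); c.R,c.t=d["R"],d["t"]; c.o=-c.R.T@c.t
q=lambda X,Y:(X/6,90+Y/6)
def onx(p,x): r=c.ray(p); return c.o+r*(x-c.o[0])/r[0]
def onpl(p,P,n): r=c.ray(p); return c.o+r*((P-c.o)@n)/(r@n)
A=c.at(q(135,52),210); B=c.at(q(205,462),210); print("top front edge",A,B,np.linalg.norm(A-B),"yaw",np.degrees(np.arctan2(-(A-B)[0],(A-B)[1])))
t=(A-B)/np.linalg.norm(A-B); n=np.cross(t,[0,0,1])
for nm,(X,Y) in {"upper bar top edge":(653,250),"upper bar low edge":(698,250),"lower bar top edge":(757,250),"upper top @370":(666,370),"lower top@370":(771,370),"pointer low edge @370":(740,370),"tick":(625,290),"tick0":(485,300)}.items():
    print(nm,onpl(q(X,Y),A,n))
w=cv2.cvtColor(cv2.imread("pics/w16.png"),cv2.COLOR_BGR2GRAY)
for r in (125,131,137,148,150,152,154): print(r,w[r,98:133].tolist())
E
```

```text
top front edge [659.6272581  371.76371098 210.        ] [661.77795248 337.07037555 210.        ] 34.75993396779761 yaw 3.5473159854872183
upper bar top edge [660.6967478  354.51153175 123.78802756]
upper bar low edge [660.70389883 354.39617685 112.23262235]
lower bar top edge [660.71413167 354.23110865  95.69730397]
upper top @370 [661.57951619 340.27139592 124.17665683]
lower top@370 [661.67983005 338.65321056  95.48178392]
pointer low edge @370 [661.64831453 339.16159439 104.4968262 ]
tick [660.97655403 349.99791436 131.74013772]
tick0 [660.99383279 349.7191868  161.73936024]
125 [78, 79, 79, 78, 80, 79, 78, 79, 76, 64, 38, 18, 15, 16, 15, 17, 35, 60, 76, 79, 80, 77, 78, 78, 79, 75, 65, 39, 18, 11, 13, 14, 26, 52, 73]
131 [78, 79, 79, 79, 77, 72, 75, 80, 79, 74, 57, 33, 16, 13, 14, 13, 16, 36, 61, 74, 79, 78, 77, 74, 71, 76, 76, 61, 34, 14, 11, 17, 15, 30, 49]
137 [75, 79, 79, 77, 72, 64, 65, 74, 79, 78, 69, 50, 27, 13, 14, 14, 12, 13, 32, 59, 74, 81, 79, 74, 66, 66, 73, 72, 53, 24, 13, 9, 11, 15, 32]
148 [77, 77, 78, 77, 78, 79, 76, 80, 79, 79, 79, 77, 63, 36, 18, 12, 14, 14, 14, 22, 35, 39, 40, 43, 49, 62, 77, 79, 77, 62, 36, 15, 7, 10, 18]
150 [79, 78, 79, 78, 77, 79, 79, 79, 80, 78, 79, 78, 66, 42, 21, 14, 14, 15, 13, 9, 13, 13, 13, 14, 28, 55, 75, 80, 80, 66, 38, 17, 11, 9, 15]
152 [79, 79, 78, 79, 79, 79, 80, 79, 78, 80, 78, 78, 69, 49, 27, 17, 13, 16, 11, 6, 11, 15, 13, 10, 25, 51, 73, 80, 79, 68, 44, 22, 10, 10, 9]
154 [80, 80, 79, 79, 80, 80, 80, 79, 80, 82, 81, 80, 75, 56, 31, 16, 12, 14, 13, 9, 7, 14, 11, 11, 14, 31, 47, 51, 49, 41, 24, 14, 12, 9, 12]
```

The close view shows the pointer tip (705–740, 345–395) just on the lower side of the upper bar, whose near edge is at about 705. The plate ticks and the 28 mm bar spacing check out to about 1.5 mm, giving bars at about 39 and 67 mm. Next, a sharper sink value from the tray corner in the fixed camera.

```bash
python3 - <<'E'
from mv import *
np.set_printoptions(precision=2,suppress=True)
b=cv2.imread("pics/scene1.png"); S=Cam("scene")
for nm in("s12","s15","s16"):
    a=cv2.imread(f"pics/{nm}.png")
    print(nm,[shift(a,b,x,y,w,h,24) for x,y,w,h in((374,346,20,18),(366,340,30,24),(384,338,26,18),(318,308,22,22),(360,318,40,26))])
P=np.array([680,310,165.]); print(S.px(P)); 
for dz in (16,18,20,22,34,36,38,40,42,44): print(dz,S.px(P-[0,0,dz])-S.px(P))
E
```

```text
s12 [(-0.75, 6.25, 0.992), (-0.75, 6.0, 0.992), (3.0, 2.25, 0.953), (-3.0, 4.0, 0.894), (-0.75, 6.25, 0.99)]
s15 [(-1.75, 12.75, 0.992), (-1.5, 12.75, 0.992), (6.25, 4.75, 0.784), (-6.75, 7.75, 0.833), (-1.75, 13.25, 0.959)]
s16 [(-1.5, 12.75, 0.92), (-1.5, 12.75, 0.844), (6.0, 4.5, 0.72), (-15.75, 5.0, 0.584), (-1.75, 13.0, 0.847)]
[379.19 358.77]
16 [-0.59  4.84]
18 [-0.66  5.44]
20 [-0.73  6.04]
22 [-0.8   6.64]
34 [-1.23 10.18]
36 [-1.3  10.77]
38 [-1.37 11.36]
40 [-1.44 11.94]
42 [-1.51 12.52]
44 [-1.58 13.1 ]
```

The sink is 42.7 ± 0.6 mm (corner match score 0.99, and one box read 20.3 mm). The upper bar is at 37.5–39.4 mm and the lower at about 66 mm, so two boxes put the pointer between them. A third would give about 65 mm, nearly on the lower bar, so I stop here. One last check that nothing else moved, then I hand in.

```bash
python3 - <<'E'
from mv import *
b=cv2.imread("pics/top0.png"); a=viewer.capture("top"); cv2.imwrite("pics/t17.png",a); sc=viewer.capture("scene"); sb=cv2.imread("pics/scene1.png")
for n,r in dict(jar=(333,122,32,48),glue=(306,176,18,26),eraser=(308,225,26,56),stapler=(306,283,30,64),handset=(398,302,62,44),blue1=(388,114,38,48),blue2=(474,334,56,60),mouse=(214,312,40,52),UR=(405,165,56,36),LR=(412,208,54,38)).items(): print(n,shift(a,b,*r,10))
for n,r in dict(UR=(198,186,50,34),mug=(242,328,44,54),LR=(236,182,40,30),corner=(374,346,20,18)).items(): print("scene",n,shift(sc,sb,*r,14))
# stack on tray: brown/white top seen in top view
T=Cam("top"); hs=cv2.cvtColor(a,cv2.COLOR_BGR2HSV); m=((hs[...,0]>8)&(hs[...,0]<24)&(hs[...,1]>90)&(hs[...,2]>60)).astype(np.uint8)
n,l,st,ce=cv2.connectedComponentsWithStats(m[150:300,150:290]); print(st[st[:,4]>60]+[150,150,0,0,0]); print(manip.get_state()["time_s"])
E
```

```text
jar (0.0, 0.0, 0.993)
glue (-9.75, 4.5, 0.771)
eraser (2.0, 10.0, 0.573)
stapler (10.0, -10.0, 0.628)
handset (0.0, 0.0, 0.98)
blue1 (0.0, 0.0, 0.999)
blue2 (-0.25, -0.25, 0.909)
mouse (0.25, -0.25, 0.85)
UR (0.0, 0.0, 0.998)
LR (0.0, 0.0, 0.997)
scene UR (0.0, 0.0, 0.932)
scene mug (0.0, -0.25, 0.567)
scene LR (0.0, 0.0, 0.915)
scene corner (-1.5, 13.0, 0.92)
[[  150   150   140   150 20870]
 [  194   231     6    29   117]]
42.825
```

```bash
python3 - <<'E'
from mv import *
sb=cv2.imread("pics/scene0.png")
for nm in("s16","s15"):
  a=cv2.imread(f"pics/{nm}.png")
  for n,r in dict(glue=(270,284,20,42),eraser=(302,258,56,46),stapler=(355,226,50,42),mug=(242,326,44,56),handset=(294,184,58,28)).items(): print(nm,n,shift(a,sb,*r,10))
from rig import order
order.hand_in()
E
```

```text
s16 glue (0.0, 0.0, 0.984)
s16 eraser (0.5, -0.5, 0.208)
s16 stapler (0.25, 0.5, 0.768)
s16 mug (0.0, -0.25, 0.596)
s16 handset (-8.5, 10.0, 0.089)
s15 glue (0.0, 0.0, 0.999)
s15 eraser (0.25, 0.0, 0.873)
s15 stapler (-10.0, 10.0, 0.513)
s15 mug (0.0, 0.0, 0.999)
s15 handset (0.0, 0.0, 0.954)
the job is handed in; nothing more can be done
```

I put two boxes on the tray, one on top of the other, and handed the job in at about 43 s. My measurements put the pointer between the two bars, though only about 3 mm below the upper one.

**How the boxes were moved:** The jaws could not reach around a box as it lay on the slope. I pressed on each box to drag it sideways until its end stuck out past the stand, then gripped that end. I set each box down on the table, gripped it again level at its middle, and lowered it until the pan carried its weight. The two boxes used were the upper and lower ones on the left side (+y).

**Last checks:**
- **Pan:** it had sunk 42.7 ± 0.6 mm, against 20.3 mm after the first box. The bars are at about 37.5–39.4 mm and 66–67 mm. I worked these out from the sink and the bar positions, because in the close picture the pointer's top edge merged with the upper bar.
- **Third box:** it would have brought the pan to about 65 mm, almost at the lower bar, so I left it on the stand.
- **Other objects:** the two remaining boxes, the jar, mug, glue stick, handset and both blue boxes had not moved.
- **Weaker checks:** the eraser, stapler and mouse matched less well because the arm or its shadow covered them. Some of these matches failed outright, but where they were visible I found no movement over about half a pixel. I did not check the white handset behind the scale or take a final picture of the stack, and I judged it flat from the heights at which I released the boxes.
- **TCP offset:** the real fingertips were about 27 mm above the reported tool point, so my first push missed the box. I corrected for that in every later move.

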